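# Uncouple the plug-in test gauge from the air reservoir

## Task

The pressure gauge is locked in the quick coupling on the end of the blue air reservoir. Draw the coupling's sprung brass sleeve straight back towards the tank until you feel its stop and the gauge springs loose, but do not wrench against the stop: the coupling sits in a rubber bush that must not be strained. Then let go of the sleeve and pull the gauge straight out without yanking, so that the sleeve snaps fully forward again, and lay the gauge flat, dial up, in the wide blue-lined compartment of the wooden tray without dropping it. Leave the other things on the bench where they are.

Things in the scene. Friction and masses are not known exactly. Their poses are not given: they have to be found in the camera images.
- reservoir: Blue steel air tank, 84 mm thick, lying, bolted to the bench; cannot move. x = level outlet direction, from tank to gauge; z up. Origin on the bench under the tank's outlet end. Tank at x = -176 to -2 mm, top 120 mm (relief valve 155 mm) high. On its axis, 78 mm up, the coupling: brass nut (27 mm hexagon) at x = 3 to 17 mm, then a 23 mm steel body that carries the sleeve.
- coupling (a joint): How far the whole coupling is pushed towards the tank (+) or pulled away from it (-) in the black rubber bush that holds it, m; 0 at rest. The bush gives 1 mm for every 10 N along the axis, so drawing the sleeve to its stop moves it by about 1.6 mm; 2.5 mm (25 N) strains it.
- coupling_mouth (a point): Mouth of the coupling's bore: at rest x = 80 mm, z = 78 mm in the reservoir's frame, same axes. Locked, the gauge's 14 mm nipple sits 41 mm deep in it, with about 0.6 mm play all round. Pulled while it is locked, the gauge does not come. Unlocked, it stands in the bore by itself, still 32 mm deep, sagging 2 to 5 mm at the case, and slides out along x with 2 to 8 N.
- sleeve_mid (a point): Place to grip the brass sleeve: middle of its grooved part (31 mm in diameter, 31 mm long), level axis 78 mm above the bench. At the tank end of the grooved part the sleeve has a collar (37 mm in diameter, 5 mm wide) that the fingers can push against. The point slides with the sleeve; forward it is at x = 62.5 mm of the reservoir's frame, same axes. The sleeve slides back along -x.
- sleeve (a joint): Draw-back of the sleeve on the coupling, m: 0 forward, stop at 0.008. Its spring resists with 7 N forward, 15 N at the stop. Only at 7 to 7.6 mm, just before the stop, the locking pins clear the nipple's groove; a valve spring then pushes the gauge out 9 mm in about 0.2 s. The pins rest on the nipple and keep the released sleeve 5 to 8 mm back; drawing the gauge out 5 to 12 mm more lets it snap forward.
- gauge_hex (a point): Loose plug-in pressure gauge (135 mm long, 0.1 to 0.17 kg), centre of its steel hexagon: 24 mm across flats (two upright), 34 mm long, the place to grip. x from nipple to case, z up through the dial. Locked: x = 99 mm in the reservoir's frame, 1 to 2 mm below the axis. Nipple tip at x = -60 mm. Lying in the tray it is 13 mm above the lining: finger ends at most 10 mm below it.
- gauge_case (a point): Centre of the gauge's round black case, 46 mm in diameter, 26 mm thick, with the white dial and steel rim on top; 52 mm from gauge_hex along the gauge's x, beyond a 15 mm thick neck. Same axes as gauge_hex.
- tray_bed (a point): Middle of the blue lining of the wide compartment of the wooden tray, 9 mm above the bench. The tray (220 x 160 x 30 mm) is fixed. x along its long side, z up. The compartment is 206 mm (x) by 116 mm (y); walls 21 mm above the lining, at y = +58 mm the 17 mm divider to a narrow compartment with spare fittings.
- sanding_block: Cork sanding block, 96 x 63 x 30 mm, lying loose near the front edge of the bench; origin at the centre of its underside. To be left alone.
- tape_measure: Dark pocket tape measure, 60 x 74 x 28 mm, loose near the front edge; origin at the centre of its underside. To be left alone.
- screwdriver: Screwdriver with a red grip, 160 mm long, loose, on the right; origin under its middle. To be left alone.

How it is judged (in metres and radians):
On the way, in this order (a step that is already met when the one before it is completed fails the run):
1. the sleeve is drawn back and the gauge has sprung loose, at least 6 mm out of its locked place (value of joint sleeve above 0.005 m and x of gauge_hex in the frame of reservoir above 0.1 m), for 0.1 s.
2. the gauge is drawn out clear of the coupling and the sleeve has snapped forward (value of joint sleeve below 0.0012 m and distance between gauge_hex and sleeve_mid above 0.08 m), for 0.1 s.
At the end, for the whole second after the job is handed in: The gauge lies released and at rest in the wide compartment of the tray, flat (within 0.2 rad) with its dial up, its hexagon and case both between the compartment's walls and less than 18 mm above the lining; the coupling's sleeve is fully forward (within 1.2 mm) (value of joint sleeve below 0.0012 m and x of gauge_hex in the frame of tray_bed between -0.1 and 0.1 m and y of gauge_hex in the frame of tray_bed between -0.055 and 0.055 m and x of gauge_case in the frame of tray_bed between -0.1 and 0.1 m and y of gauge_case in the frame of tray_bed between -0.055 and 0.055 m and z of each of gauge_hex, gauge_case in the frame of tray_bed below 0.018 m and angle between gauge_hex's own z axis and vertical below 0.2 rad and velocity of joint sleeve below 0.01 m/s and linear speed of gauge below 0.02 m/s); the robot touches nothing.
It fails at once if the rubber bush is strained: the coupling is pushed or pulled along its axis with more than 25 N (2.5 mm) (value of joint coupling above 0.0025 m or value of joint coupling below -0.0025 m).
It fails at once if the gauge is dropped (linear speed of gauge above 0.7 m/s and contact force between the fingers and gauge below 0.1 N).
It fails at once if another thing on the bench is shifted by more than 20 mm (distance of any of sanding_block, tape_measure, screwdriver from where it was at the start of the episode above 0.02 m).
It also fails if it takes over 64 s, if anything falls off the work surface, if the arm or the gripper's body presses on something with over 40 N, if the wrist force passes 120 N, or if a joint passes its speed limit or range.

## Robot

A 6-joint arm with a two-finger parallel gripper is mounted at the origin on a cart in front of the work surface, level with it; the furniture and walls round the work are solid. World frame = base frame: x ahead of the robot, y to its left, z up, the work surface at z = 0. Lengths are in mm, angles in rad, forces in N, time in s.
With the tool pointing down it reaches from about 275 to 1000 mm from the base axis. Payload 8.4 kg.
Tool frame: the origin (TCP) lies on the centre line of the jaws, within the pads' length; the fingertips stand 19 mm ahead of it and the grasp point (between the pads) is the TCP (finger_overhang is the distance from the TCP to the fingertips, in mm); z points along the fingers, y is the line along which they close (so a half turn about z gives the same grasp; the last joint's range is limited). The gripper opens to 85 mm and grips with 20 to 120 N. Pads are 22 mm wide; open, the fingers measure 114 mm over their backs; the gripper's body (76 mm by 85 mm) begins 54 mm behind the grasp point. The pads swing forward as they close: fully open they stand 13 mm farther back than shut.
Start: joints at [-1.331, 0.353, 1.633, -0, 1.155, -0.002], TCP at [149.655, -606.821, 250.281] pointing down, gripper open.
Joint ranges: [-2.63, 2.63], [-0.92, 2.1], [0.06, 2.66], [-1.3, 4.44], [0, 2.69], [-3.02, 3.02]. Speed limits (rad/s): [2.22, 2.22, 2.79, 3.14, 3.14, 3.14].

## Interface

Orientations are given as a 3x3 rotation matrix whose columns are the frame's x, y, z axes.
In Python, from rig import observe, snapshot, camera_params, close_job, finger_overhang gives the robot as it stands. The module is installed in compiled form; this text tells all that it offers.
- The arm moves only by the shell command python3 -m crank 'ROWS' [OPENING] [FORCE]. ROWS is JSON, a list that holds one entry, the list of rows, each a list of 4 numbers: the shift along the tool's x, y, z in mm, then the turn about the tool's z in rad. In form: [[[tx, ty, tz, spin], ...]]. A call has 1 to 10 rows; each row is the pose to reach, as a shift and turn from the pose commanded when the call began, along the tool's axes at that moment; what a row does not reach only later rows make up. A row lasts 1/10 s, in which the tool goes at most 50 mm and 8.59 degrees, less where a joint would pass 70% of its speed; a pose out of reach is approached as far as the arm can. A call with a gripper value outside its range is refused whole. OPENING is the closure, from 0 (fully open) to 1 (shut), set as the call begins (- or left out, the last holds). The fingers move at their own pace and stop on an object; FORCE is the grip in N (left out, the last holds). Time passes only in rows, so rows that repeat a pose let the fingers close. It gives the time, the measured TCP pose, the force, the opening and the grip force at its end, in the units of the state.
- observe(): the state, without advancing time (a new reading comes with each control period).
- snapshot(name): name is "side" or "top" or "wrist"; returns (picture, depth): 420x560x3 uint8, red, green, blue; 420x560 float32, mm along the optical axis (not along the pixel's ray), 0 where there is no reading.
- camera_params(name): a dict with "fov_y" (degrees; the focal length in pixels is half the picture's height over the tangent of half this angle, whatever the lens; pixels are square), "cx", "cy" (the principal point, pixels), "distortion" ([k1, k2, p1, p2, k3] as OpenCV has them; the pictures are not rectified), "rvec" (rotation vector, rad) and "tvec" (3), from world to camera coordinates, as OpenCV has them; the wrist camera has in their place "T_tool_cam" (4x4, takes a point from camera to tool coordinates, whose origin is the TCP and whose axes are the flange's). Camera axes: x right, y down, z forward; pixel columns grow to the right and rows downward; lengths in mm; the calibration is good to about 2 mm. A picture is of the moment at which its call begins: read the wrist's pose just before it. camera_params takes no time and is no camera call.
- close_job(): hands the job in; it is judged then, once.
The state is a dict: "clock": time; "joints": joint angles; "qvel": joint speeds; "joint_torque": joint torques, N m; "tool_pos": TCP position; "orientation": TCP orientation; "ft_force": force on the tool from outside, world axes, zero at the start; "ft_torque": the same for the moment, N m; "grip_width": opening from 0.0 (shut) to 1.0 (fully open); "gripper_force": force on a finger pad.
Only numpy, scipy, OpenCV 4.12 (cv2) and the standard library are available. Lean on these libraries where they do the work, as an engineer would, in place of code of your own. Each camera call takes 0.05 s, during which the arm holds its last target. There are 200 camera calls.

## Working session

There is one attempt and no reset: what is moved stays moved. The work goes in short steps, Python scripts to look and compute and a shell command to move; the robot and the scene stay as the last step left them, time stands still between calls to the robot, and variables do not carry over. Pictures are saved under pics/ and viewed, at most 10 in all, crops included, and the job is handed in when it is done.

```bash
mkdir -p pics; cat > h.py <<'E'
import numpy as np, cv2
from rig import *
def K(p,h=420):
    f=h/2/np.tan(np.radians(p["fov_y"])/2); return np.array([[f,0,p["cx"]],[0,f,p["cy"]],[0,0,1.]])
def cam(name,st=None):
    p=camera_params(name)
    if name=="wrist":
        T=np.eye(4);T[:3,:3]=np.array(st["orientation"]).reshape(3,3);T[:3,3]=st["tool_pos"]
        M=T@np.array(p["T_tool_cam"]).reshape(4,4); R=M[:3,:3];c=M[:3,3]
    else:
        Rw=cv2.Rodrigues(np.array(p["rvec"],float))[0]; R=Rw.T; c=-R@np.array(p["tvec"],float).ravel()
    return p,R,c
def rays(px,C):
    p,R,c=C
    n=cv2.undistortPoints(np.array(px,float).reshape(-1,1,2),K(p),np.array(p["distortion"],float)).reshape(-1,2)
    return np.c_[n,np.ones(len(n))]
def onplane(px,z,C):
    d=rays(px,C)@C[1].T; return C[2]+d*((z-C[2][2])/d[:,2])[:,None]
def cloud(depth,C):
    v,u=np.mgrid[:420,:560]; n=rays(np.c_[u.ravel(),v.ravel()],C)
    return (C[2]+(n*depth.reshape(-1,1))@C[1].T).reshape(420,560,3)
def look(name,fn):
    st=observe(); im,d=snapshot(name); C=cam(name,st)
    cv2.imwrite("pics/"+fn+".png",im[:,:,::-1]); np.savez("pics/"+fn+".npz",im=im,d=d,R=C[1],c=C[2])
    return im,d,C
E
python3 - <<'E'
from h import *
s=observe();print(s)
for n in("top","side"):
    im,d,C=look(n,n+"0");print(n,C)
a=cv2.imread("pics/top0.png");b=cv2.imread("pics/side0.png")
E
```

```text
{'clock': 0.0, 'joints': array([-1.33137811e+00,  3.53638698e-01,  1.63414541e+00,  1.34766298e-05,
        1.15524624e+00, -2.40025764e-03]), 'qvel': array([-0.00045995,  0.0006922 ,  0.00094378,  0.00022363,  0.00065431,
       -0.00075834]), 'joint_torque': array([-2.03085765e-03, -6.05260062e+01, -3.42068946e+01, -9.49289961e-05,
        9.60917008e-03, -8.46439411e-05]), 'tool_pos': array([ 149.55993527, -606.35674907,  249.56276364]), 'orientation': array([[ 9.70905420e-01,  2.39463061e-01, -3.28951858e-04],
       [ 2.39463286e-01, -9.70904411e-01,  1.39960398e-03],
       [ 1.57726431e-05, -1.43765498e-03, -9.99998966e-01]]), 'ft_force': array([ 0.66540079, -0.19235099, -0.24030292]), 'ft_torque': array([-0.01387966,  0.01114595,  0.02799465]), 'gripper_force': 0.0, 'grip_width': 1.0042302713583415}
top ({'fov_y': 47.510504136955156, 'cx': 279.357107710491, 'cy': 213.57122243668857, 'distortion': array([-0.09506328,  0.        ,  0.        ,  0.        ,  0.        ]), 'rvec': array([ 2.13171883, -2.14539064,  0.10810449]), 'tvec': array([-181.50823891,  498.48008359, 1133.03932907])}, array([[-0.00431712, -0.99128101,  0.13169404],
       [-0.99949819,  0.00841009,  0.030539  ],
       [-0.03138029, -0.13149611, -0.99081989]]), array([ 344.1357228 , -220.21130686, 1182.49031302]))
side ({'fov_y': 43.21075871744597, 'cx': 276.4222502020219, 'cy': 198.41767772679472, 'distortion': array([0.05614422, 0.        , 0.        , 0.        , 0.        ]), 'rvec': array([ 0.18129012, -2.69999239,  1.46633916]), 'tvec': array([ 434.96712894,  226.63689137, 1141.42851774])}, array([[-9.91035342e-01, -7.28756754e-02,  1.11973600e-01],
       [-1.33599869e-01,  5.39574903e-01, -8.31270112e-01],
       [ 1.61226632e-04, -8.38777718e-01, -5.44473979e-01]]), array([319.77425388, 884.65938488, 811.50597299]))
```

View pics/top0.png

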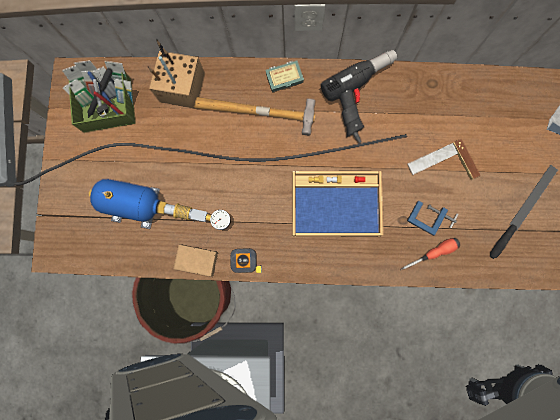

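View pics/side0.png

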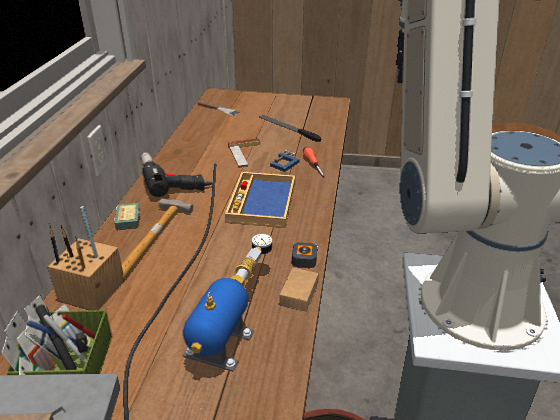

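Top view: tank at (125,200), coupling sleeve (183,212), dial (221,219), blue compartment (338,210). Sanding block (196,261) and tape (243,260) lie on the robot's side. The side view agrees.

```bash
python3 - <<'E'
from h import *
for n in("top","side"):
    z=np.load(f"pics/{n}0.npz");im=z["im"];d=z["d"];C=cam(n);P=cloud(d,C)
    hsv=cv2.cvtColor(im,cv2.COLOR_RGB2HSV)
    blue=cv2.inRange(hsv,(100,120,40),(125,255,255))
    k,l,s,c=cv2.connectedComponentsWithStats(blue)
    for i in range(1,k):
        if s[i,4]>400:
            m=(l==i)&(d>0);Q=P[m]
            print(n,"blue",s[i],Q.mean(0),np.percentile(Q,[1,99],axis=0).round(0).tolist())
            if Q[:,2].mean()<30:
                r=cv2.minAreaRect(np.argwhere(m)[:,::-1].astype(np.float32)); b=cv2.boxPoints(r)
                w=onplane(b,9,C);print("tray corners z9",w.round(1).tolist(),w.mean(0))
            else:
                e=np.linalg.svd((Q-Q.mean(0))[:,:2],full_matrices=False)[2];print("dir",e[0])
    reg=(P[...,0]>330)&(P[...,0]<520)&(P[...,1]>-150)&(P[...,1]<250)&(P[...,2]>70)&(P[...,2]<110)&(d>0)
    Q=P[reg&(blue==0)]
    if len(Q): print(n,"coupl",len(Q)); 
    for y in range(-150,200,10):
        q=Q[(Q[:,1]>=y)&(Q[:,1]<y+10)]
        if len(q): print(y,len(q),q[:,0].min().round(),q[:,0].max().round(),q[:,0].mean().round(1),q[:,2].max().round())
    wh=cv2.inRange(hsv,(0,0,190),(180,50,255))&(reg*255).astype(np.uint8)
    k,l,s,c=cv2.connectedComponentsWithStats(wh)
    for i in range(1,k):
        if s[i,4]>30: print("white",s[i],c[i],onplane([c[i]],90,C))
E
```

```text
top blue [  91  179   68   42 2044] [521.81833172 172.98605165 110.72674592] [[480.0, 105.0, 82.0], [569.0, 252.0, 124.0]]
dir [-0.20060965 -0.97967125]
top blue [ 296  188   82   45 3642] [ 507.7675751  -324.64520418    9.33085561] [[453.0, -423.0, 4.0], [563.0, -226.0, 15.0]]
tray corners z9 [[564.2, -225.9, 9.0], [562.4, -428.0, 9.0], [452.3, -424.5, 9.0], [453.9, -224.9, 9.0]] [ 508.18469027 -325.84491618    9.        ]
top coupl 963
-80 1 481.0 481.0 481.5 78.0
-70 61 460.0 495.0 476.6 91.0
-60 86 456.0 500.0 477.0 92.0
-50 80 455.0 500.0 477.2 94.0
-40 69 457.0 499.0 477.5 93.0
-30 35 465.0 492.0 480.1 92.0
-20 44 475.0 498.0 485.7 93.0
-10 45 474.0 500.0 486.4 97.0
0 45 477.0 502.0 488.5 93.0
10 47 479.0 503.0 490.5 95.0
20 55 479.0 508.0 494.0 98.0
30 56 479.0 510.0 494.7 97.0
40 61 482.0 513.0 496.7 97.0
50 62 484.0 517.0 499.3 98.0
60 42 484.0 513.0 499.7 96.0
70 42 492.0 515.0 503.9 93.0
80 50 493.0 520.0 506.1 96.0
90 53 494.0 520.0 507.3 97.0
100 12 494.0 509.0 500.9 95.0
110 3 483.0 493.0 487.5 75.0
120 2 479.0 481.0 479.7 77.0
140 2 476.0 476.0 476.0 79.0
150 1 478.0 4
[... 1173 characters left out ...]
 483.0 513.0 494.0 97.0
50 88 484.0 520.0 499.8 98.0
60 55 484.0 514.0 497.5 98.0
70 34 494.0 514.0 501.8 93.0
80 43 494.0 519.0 503.5 96.0
90 31 495.0 515.0 502.9 96.0
100 1 517.0 517.0 516.7 108.0
110 3 495.0 504.0 498.8 107.0
120 6 478.0 491.0 483.7 103.0
130 1 477.0 477.0 477.4 81.0
140 6 477.0 480.0 478.2 83.0
150 1 481.0 481.0 481.4 70.0
160 2 482.0 483.0 482.5 72.0
170 1 484.0 484.0 483.6 75.0
white [252 234  20  12 166] [261.65662651 239.36746988] [[478.39119069 -46.07219802  90.        ]]
white [246 248  15  12  97] [253.58762887 252.96907216] [[488.08338821   3.7585587   90.        ]]
white [236 269  11   9  54] [241.22222222 272.24074074] [[502.62320806  68.98344214  90.        ]]
```

```bash
python3 -m crank '[[[245,-272,0,-0.55],[245,-272,0,-0.55],[245,-272,0,-0.55],[245,-272,0,-0.55],[245,-272,0,-0.55],[245,-272,0,-0.55],[245,-272,0,-0.55],[245,-272,0,-0.55],[245,-272,0,-0.55],[245,-272,0,-0.55]]]' 0 40
cat > go.py <<'E'
# usage: go.py x y z axis_angle : remaining shift in tool axes; tool x at angle a (deg, world)
import sys; from h import *
s=observe();R=np.array(s["orientation"]).reshape(3,3)
t=np.array([float(v) for v in sys.argv[1:4]])
dx=R.T@(t-s["tool_pos"]); a=np.arctan2(R[1,0],R[0,0]); sp=-(np.radians(float(sys.argv[4]))-a)
print("shift",dx.round(2),"spin",round((sp+np.pi)%(2*np.pi)-np.pi,4),"pos",np.round(s["tool_pos"],2),"t",s["clock"],"F",np.round(s["ft_force"],1),"Fx_tool",np.round(R.T@s["ft_force"],2),"w",s["grip_width"],s["gripper_force"],"tilt",R[:,2].round(4))
E
python3 go.py 496 39 250 78.2
```

```text
clock: 1.1
tool_pos: [322.4, -284.2, 250.3]
orientation: [[0.702, 0.713, -0.0], [0.713, -0.702, -0.0], [-0.0, 0.0, -1.0]]
ft_force: [-0.3, -0.5, -0.0]
grip_width: 1.001
gripper_force: 0.0
shift [ 3.5204e+02 -1.0305e+02  1.6000e-01] spin -0.5717 pos [ 322.44 -284.16  250.29] t 1.1 F [-0.3 -0.5 -0. ] Fx_tool [-0.56  0.19  0.04] w 1.001307353092924 0.0 tilt [-1.e-04 -4.e-04 -1.e+00]
```

```bash
python3 -m crank '[[[352,-103,0,-0.572],[352,-103,0,-0.572],[352,-103,0,-0.572],[352,-103,0,-0.572],[352,-103,0,-0.572],[352,-103,0,-0.572],[352,-103,0,-0.572],[352,-103,0,-0.572],[352,-103,0,-0.572],[352,-103,0,-0.572]]]'
python3 go.py 496 39 250 78.2; python3 -c "
from h import *
im,d,C=look('wrist','w0');print(C[1].round(3).tolist(),C[2])"
```

```text
clock: 2.1
tool_pos: [496.1, 37.5, 249.8]
orientation: [[0.206, 0.979, -0.001], [0.979, -0.206, -0.001], [-0.001, -0.001, -1.0]]
ft_force: [0.7, -0.3, -0.5]
grip_width: 1.001
gripper_force: 0.0
shift [ 1.48 -0.39 -0.19] spin -0.0014 pos [496.07  37.47 249.82] t 2.1 F [ 0.7 -0.3 -0.5] Fx_tool [-0.14  0.75  0.52] w 1.0014026597970798 0.0 tilt [-1.3e-03 -7.0e-04 -1.0e+00]
[[0.978, -0.197, -0.064], [-0.207, -0.932, -0.297], [-0.001, 0.303, -0.953]] [511.97393254 112.8813546  373.03379153]
```

View pics/w0.png

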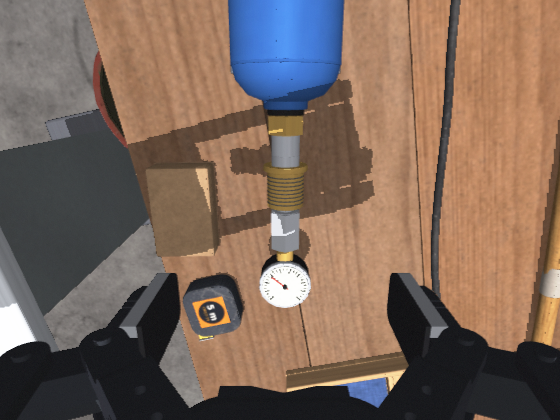

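Wrist view: sleeve centred near (286,190), collar at row ~172, hex at (285,231), dial (285,285), nut (285,123).

```bash
cat > ax.py <<'E'
import sys; from h import *
fn=sys.argv[1]; z=np.load(f"pics/{fn}.npz");C=(camera_params("wrist"),z["R"],z["c"]);P=cloud(z["d"],C)
m=((P[...,2]>66)&(z["d"]>0)).astype(np.uint8)
pts=[]
for r in range(100,330,4):
    u=np.flatnonzero(m[r,200:380])+200
    if len(u)<5: continue
    w=onplane([[u[0],r],[u[-1],r]],78,C); c=w.mean(0); pts.append(c)
    print(r,u[0],u[-1],c[:2].round(1),np.linalg.norm(w[1]-w[0]).round(1),P[r,u,2].max().round(1))
p=np.array(pts)
E
python3 ax.py w0
```

```text
100 262 309 [512.3 107.4] 37.0 99.3
104 264 307 [511.7 104.4] 33.9 96.1
108 264 307 [511.1 101.4] 34.0 96.2
112 267 303 [510.   98.5] 28.6 93.6
116 269 302 [509.8  95.4] 26.3 92.1
120 269 302 [509.2  92.4] 26.4 93.7
124 269 302 [508.5  89.3] 26.5 93.6
128 269 302 [507.9  86.2] 26.6 95.1
132 269 302 [507.2  83.1] 26.6 93.7
136 272 299 [506.6  80. ] 21.9 90.2
140 272 299 [505.9  76.9] 21.9 90.5
144 272 299 [505.3  73.7] 22.0 89.6
148 272 299 [504.6  70.5] 22.1 89.9
152 272 299 [503.9  67.3] 22.2 90.0
156 272 299 [503.2  64.1] 22.2 89.9
160 272 299 [502.6  60.8] 22.3 90.2
164 264 306 [501.5  57.6] 34.8 89.9
168 263 307 [500.8  54.4] 36.6 95.8
172 267 304 [500.5  51. ] 30.9 96.9
176 267 303 [499.4  47.7] 30.2 93.9
180 267 303 [498.7  44.3] 30.3 93.9
184 268 303 [498.4  40.9] 29.5 94.2
188 268 303 [497.7  37.5] 29.6 94.2
192 268 303 [497.  34.] 29.7 94.0
196 268 302 [495.8  30.7] 29.0 93.8
200 268 302 [495.1  27.2] 29.1 93.5
204 268 302 [494.4  23.7] 29.2 93.6
208 271 299 [493.6  20.1] 24.1 93.9
212 271 299 [492.9  16.6] 24.2 84.8
216 271 299 [492.1  13. ] 24.3 91.2
220 271 299 [491.4   9.4] 24.4 90.7
224 272 298 [490.6   5.8] 22.7 90.6
228 272 298 [489.8   2.1] 22.8 89.8
232 272 298 [489.1  -1.6] 22.9 90.3
236 272 298 [488.3  -5.3] 23.0 90.4
240 272 298 [487.5  -9. ] 23.1 89.9
244 272 298 [486.7 -12.8] 23.1 88.9
248 272 298 [485.9 -16.6] 23.2 89.7
252 277 293 [485.1 -20.4] 14.3 89.7
256 273 297 [484.3 -24.3] 21.6 82.7
260 268 302 [483.5 -28.1] 30.7 84.2
264 264 305 [482.2 -31.9] 37.2 87.7
268 263 307 [481.9 -36. ] 40.0 88.5
272 262 308 [481.  -39.9] 42.0 88.1
276 261 309 [480.2 -43.9] 44.0 87.6
280 260 310 [479.3 -48. ] 46.0 88.0
284 260 310 [478.5 -52. ] 46.2 87.6
288 260 310 [477.6 -56.1] 46.4 88.2
292 261 308 [476.3 -60.1] 43.8 87.6
296 263 307 [475.9 -64.4] 41.1 87.4
300 266 303 [474.6 -68.5] 34.7 86.8
304 272 298 [474.1 -72.8] 24.5 87.0
```

```bash
python3 go.py 498 40 78 78.0
```

```text
shift [  3.37   1.69 171.9 ] spin 0.0012 pos [495.85  37.16 249.9 ] t 2.15 F [1.3 0.1 1. ] Fx_tool [ 0.37  1.22 -1.05] w 0.9972972207760692 0.0 tilt [-1.2e-03 -6.0e-04 -1.0e+00]
```

```bash
python3 -m crank '[[[3.3,1.7,40,0],[3.3,1.7,85,0],[3.3,1.7,120,0],[3.3,1.7,145,0],[3.3,1.7,160,0],[3.3,1.7,168,0],[3.3,1.7,172,0],[3.3,1.7,172,0],[3.3,1.7,172,0]]]' >/dev/null; python3 go.py 498 40 78 78.0; python3 -m crank '[[[0,0,0,0],[0,0,0,0],[0,0,0,0],[0,0,0,0],[0,0,0,0],[0,0,0,0],[0,0,0,0],[0,0,0,0],[0,0,0,0],[0,0,0,0]]]' 1 40 >/dev/null; python3 go.py 498 40 78 78.0
```

```text
shift [-1.61 -0.99  1.1 ] spin 0.002 pos [499.3   41.37  79.1 ] t 3.05 F [ 0.2 -0.3 -0.1] Fx_tool [-0.2   0.28  0.15] w 1.00080363174841 0.0 tilt [ 1.3e-03  1.0e-04 -1.0e+00]
shift [-1.81  0.13  0.6 ] spin 0.0023 pos [498.25  41.8   78.6 ] t 4.05 F [-3.6  0.2  6.4] Fx_tool [-0.54 -3.53 -6.38] w 0.33748814714297504 40.77881535049528 tilt [-1.e-03  2.e-04 -1.e+00]
```

```bash
python3 -m crank '[[[0.8,0,0,0],[1.6,0,0,0],[2.4,0,0,0],[3.2,0,0,0],[4,0,0,0],[4.8,0,0,0],[5.6,0,0,0],[6.2,0,0,0],[6.7,0,0,0],[7,0,0,0]]]' >/dev/null; for i in 1 2 3; do python3 go.py 498 40 78 78.0;done
```

```text
shift [-7.3   0.14  0.62] spin 0.0032 pos [499.36  47.17  78.6 ] t 5.05 F [ -4.7 -11.5  10.2] Fx_tool [-12.26  -2.28 -10.12] w 0.33532309992375364 41.14861025009304 tilt [-0.0017 -0.0021 -1.    ]
shift [-7.3   0.14  0.62] spin 0.0032 pos [499.36  47.17  78.6 ] t 5.05 F [ -4.7 -11.5  10.2] Fx_tool [-12.26  -2.28 -10.12] w 0.33532309992375364 41.14861025009304 tilt [-0.0017 -0.0021 -1.    ]
shift [-7.3   0.14  0.62] spin 0.0032 pos [499.36  47.17  78.6 ] t 5.05 F [ -4.7 -11.5  10.2] Fx_tool [-12.26  -2.28 -10.12] w 0.33532309992375364 41.14861025009304 tilt [-0.0017 -0.0021 -1.    ]
```

```bash
python3 -m crank '[[[0.3,0,0,0],[0.6,0,0,0],[0.9,0,0,0],[1.2,0,0,0],[1.5,0,0,0],[1.5,0,0,0]]]' >/dev/null; python3 go.py 498 40 78 78.0; python3 -m crank '[[[0.2,0,0,0],[0.4,0,0,0],[0.4,0,0,0]]]' >/dev/null; python3 go.py 498 40 78 78.0;  python3 -c "
from h import *
look('wrist','w1')"; sed -i 's/^    print(r,u/    if r>155: print(r,u/' ax.py; python3 ax.py w1
```

```text
shift [-8.62  0.1   0.64] spin 0.0033 pos [499.67  48.46  78.61] t 5.65 F [ -4.2 -13.6  10.3] Fx_tool [-14.22  -1.36 -10.25] w 0.3366469449586714 41.18083218578249 tilt [-0.0017 -0.0023 -1.    ]
shift [-8.97  0.09  0.62] spin 0.0032 pos [499.75  48.8   78.6 ] t 5.95 F [ -4.2 -13.3   9.4] Fx_tool [-13.86  -1.37  -9.37] w 0.3329794059694364 41.185940760187805 tilt [-0.0017 -0.0023 -1.    ]
156 233 334 [511.3 103.9] 34.9 96.2
160 234 334 [511.1 102.5] 34.7 96.2
164 235 333 [510.8 101.1] 34.1 96.2
168 239 329 [510.6  99.8] 31.4 96.2
172 242 326 [510.3  98.4] 29.4 95.7
176 245 323 [510.  97.] 27.4 93.2
180 244 324 [509.7  95.6] 28.2 93.7
184 244 324 [509.4  94.1] 28.3 91.6
188 244 324 [509.1  92.7] 28.4 93.5
192 244 324 [508.8  91.3] 28.5 93.7
196 244 323 [508.3  89.8] 28.3 93.7
200 244 323 [508.   88.4] 28.4 94.1
204 244 323 [507.7  86.9] 28.5 93.4
208 244 323 [507.4  85.4] 28.6 93.5
212 245 323 [507.2  83.9] 28.3 94.2
216 245 323 [506.9  82.4] 28.4 94.2
220 245 322 [506.4  80.9] 28.1 93.5
224 253 314 [506.1  79.4] 22.4 93.6
228 253 314 [505.8  77.9] 22.4 93.6
232 253 314 [505.5  76.3] 2
[... 179 characters left out ...]
28.6 89.7
256 240 327 [503.5  66.8] 32.9 89.5
260 238 329 [503.1  65.2] 34.5 89.6
264 233 334 [502.8  63.5] 38.4 89.8
268 232 335 [502.4  61.9] 39.3 89.8
272 219 348 [502.1  60.2] 49.4 89.3
276 215 352 [501.7  58.5] 52.7 90.2
280 213 354 [501.4  56.8] 54.5 93.4
284 212 355 [501.   55.1] 55.4 95.7
288 211 356 [500.7  53.4] 56.4 96.6
292 209 358 [500.3  51.7] 58.2 96.6
296 207 360 [499.9  49.9] 60.0 97.2
300 206 361 [499.6  48.2] 61.0 97.0
304 204 363 [499.2  46.4] 62.8 101.2
308 200 369 [499.2  44.6] 67.1 105.7
312 200 373 [499.6  42.6] 68.9 107.1
316 200 374 [499.4  40.7] 69.6 108.4
320 200 379 [500.   38.7] 71.9 109.8
324 200 379 [499.6  36.9] 72.2 111.4
328 200 379 [499.3  35. ] 72.4 113.3
```

```bash
cat > dial.py <<'E'
from h import *
for n in("top","side"):
    im,d=snapshot(n);C=cam(n);hsv=cv2.cvtColor(im,cv2.COLOR_RGB2HSV);P=cloud(d,C)
    reg=(abs(P[...,0]-475)<40)&(P[...,1]>-95)&(P[...,1]<-25)&(P[...,2]>60)&(P[...,2]<110)&(d>0)
    q=P[reg]; print(n,reg.sum(), (q.mean(0).round(1),np.argwhere(reg).mean(0).round(2)) if len(q) else "")
E
python3 dial.py
python3 -m crank '[[[0.25,0,0,0],[0.5,0,0,0],[0.5,0,0,0]]]' >/dev/null; python3 go.py 498 40 78 78.0; python3 -m crank '[[[0.2,0,0,0],[0.4,0,0,0],[0.4,0,0,0]]]' >/dev/null; python3 go.py 498 40 78 78.0;python3 dial.py
```

```text
top 331 (array([477.1, -50.3,  85.9]), array([219.52, 220.95]))
side 83 (array([469.4, -55.9,  84.6]), array([239.01, 266.29]))
shift [-9.72  0.13  0.62] spin 0.0031 pos [499.86  49.54  78.59] t 6.4 F [ -3.6 -11.4   9. ] Fx_tool [-11.96  -1.21  -8.99] w 0.3364027600335251 41.15156950894743 tilt [-0.0017 -0.002  -1.    ]
shift [-10.01   0.11   0.65] spin 0.0032 pos [499.94  49.82  78.63] t 6.7 F [ -4.4 -12.2   8.6] Fx_tool [-12.82  -1.83  -8.58] w 0.33721916478482733 41.16701792925596 tilt [-0.0017 -0.0022 -1.    ]
top 345 (array([476.1, -54.2,  85.5]), array([219.97, 222.63]))
side 89 (array([467.7, -58.9,  85.8]), array([237.83, 267.26]))
```

```bash
python3 -c "
from h import *
im,d,C=look('top','t1');z=np.load('pics/top0.npz')
for i,dd in((z['im'],z['d']),(im,d)):
    hsv=cv2.cvtColor(i,cv2.COLOR_RGB2HSV);P=cloud(dd,C)
    reg=(abs(P[...,0]-475)<40)&(P[...,1]>-110)&(P[...,1]<40)&(P[...,2]>60)&(dd>0)
    wh=(cv2.inRange(hsv,(0,0,190),(180,50,255))>0)&reg
    k,l,s,c=cv2.connectedComponentsWithStats(wh.astype(np.uint8))
    for j in range(1,k):
        if s[j,4]>30: print(s[j],c[j],onplane([c[j]],88,C))
cv2.imwrite('pics/t1c.png',cv2.resize(im[170:250,120:260,::-1],None,fx=5,fy=5))
"
```

```text
[189 209  18  12 153] [197.5751634  214.51633987] [[489.0040681    4.47643781  88.        ]]
[210 210  20  19 270] [219.95185185 219.2037037 ] [[477.575894   -48.29284729  88.        ]]
[131 167  27  43 726] [141.75619835 185.90082645] [[558.67374527 140.18158191  88.        ]]
[162 170   6  28  49] [163.71428571 182.55102041] [[566.0343338   87.17872425  88.        ]]
[203 211   7  11  56] [205.69642857 216.05357143] [[485.23093687 -14.7285579   88.        ]]
[214 210  19  20 276] [222.85869565 219.83695652] [[476.04083871 -55.1122436   88.        ]]
```

View pics/t1c.png

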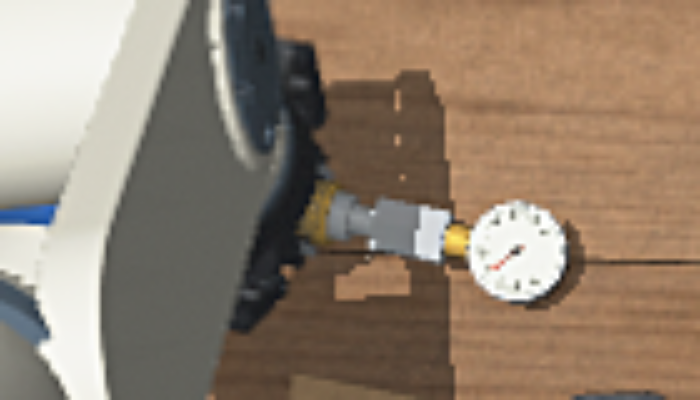

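The crop shows the nipple exposed and the dial moved out by about 7 mm, so the gauge has sprung loose. Next I release the sleeve and rise.

```bash
python3 -m crank '[[[-0.4,0,0,0],[-0.8,0,0,0],[-0.8,0,0,0],[-0.8,0,0,0],[-0.8,0,0,0],[-0.8,0,0,0],[-0.8,0,0,0]]]' 0 >/dev/null; python3 go.py 498 40 78 78.0
python3 -m crank '[[[0,0,-10,0],[0,0,-40,0],[0,0,-80,0],[-20,0,-110,0],[-55,0,-120,0],[-55,0,-120,0],[-55,0,-120,0]]]' >/dev/null; python3 go.py 498 40 78 78.0
python3 -c "
from h import *
look('wrist','w2')"; sed -i 's/if r>155/if r>60/;s/range(100,330/range(60,400/' ax.py; python3 ax.py w2
```

```text
shift [-10.86  -0.4    0.27] spin 0.0025 pos [500.62  50.55  78.27] t 7.55 F [-0.7  0.1 -1.1] Fx_tool [-0.05 -0.74  1.08] w 1.0036622553087637 0.0 tilt [-0.  0. -1.]
shift [ 44.56  -0.8  121.17] spin 0.0007 pos [489.38  -3.78 199.16] t 8.25 F [-0.4 -0.2 -0.8] Fx_tool [-0.27 -0.32  0.75] w 1.0048472196561464 0.0 tilt [ 1.4e-03  2.0e-04 -1.0e+00]
64 260 303 [508.  89.] 27.2 93.8
68 261 303 [507.8  86.7] 26.7 93.1
72 261 303 [507.3  84.3] 26.8 93.4
76 262 302 [506.8  82. ] 25.6 90.6
80 265 299 [506.3  79.6] 21.8 90.2
84 265 299 [505.8  77.3] 21.9 90.5
88 265 299 [505.3  74.9] 21.9 90.2
92 265 299 [504.8  72.5] 22.0 89.9
96 265 299 [504.3  70. ] 22.1 90.0
100 265 299 [503.7  67.6] 22.2 89.7
104 265 299 [503.2  65.2] 22.2 90.3
108 255 309 [502.7  62.7] 35.4 89.7
112 254 310 [502.2  60.2] 36.8 96.8
116 257 307 [501.6  57.7] 33.0 97.3
120 259 305 [501.1  55.2] 30.5 93.5
124 259 305 [500.6  52.7] 30.6 94.6
128 260 304 [500.   50.1] 29.3 94.3
132 259 305 [499.5  47.5] 30.8 94.1
136 260 304 [498.9  45. ] 29.5 94.2
140 260 304 [498.4  42.4] 29.6 94.3
144 260 304 [497.8  39.7] 29.7 94.2
148 260 
[... 851 characters left out ...]
82.5
244 272 293 [482.8 -31.9] 15.5 82.5
248 264 300 [481.8 -35. ] 26.6 82.5
252 260 305 [481.5 -38.2] 33.4 84.4
256 257 307 [480.5 -41.3] 37.3 87.2
260 255 309 [479.8 -44.6] 40.4 87.3
264 254 310 [479.1 -47.8] 42.0 87.2
268 253 311 [478.4 -51. ] 43.7 87.1
272 252 312 [477.7 -54.3] 45.4 87.5
276 252 312 [477.  -57.6] 45.6 87.2
280 251 313 [476.3 -61. ] 47.3 87.2
284 251 313 [475.6 -64.3] 47.4 87.0
288 253 311 [474.8 -67.7] 44.5 87.2
292 254 310 [474.1 -71.1] 43.2 87.0
296 257 307 [473.4 -74.5] 38.7 86.3
300 261 303 [472.6 -78. ] 32.6 86.5
304 268 296 [471.9 -81.5] 21.8 85.6
388 220 347 [ 456.1 -161.7] 107.8 254.4
392 219 348 [ 455.2 -165.8] 109.9 255.7
396 218 349 [ 454.3 -170. ] 112.1 256.7
```

View pics/w2.png

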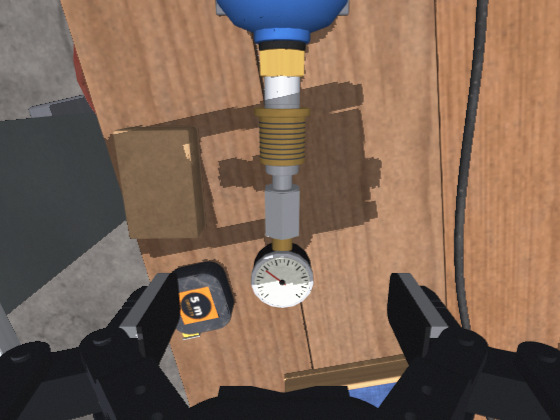

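Wrist view: the hex spans rows 186–236 at column 282, with the nipple exposed at row ~178 and the sleeve at rows 108–163 still held back. I go down on the hex.

```bash
python3 -m crank '[[[-2.5,-0.7,30,0],[-3,-0.7,65,0],[-3,-0.7,90,0],[-3,-0.7,105,0],[-3,-0.7,111,0],[-3,-0.7,114,0],[-3,-0.7,114,0],[-3,-0.7,114,0]]]' >/dev/null; python3 go.py 488 -7 85 78.0
```

```text
shift [-1.11 -0.33 -0.04] spin 0.0026 pos [488.55  -5.98  84.96] t 9.1 F [-0.3 -1.2  0.1] Fx_tool [-1.24 -0.02 -0.11] w 0.9994067027215701 0.0 tilt [ 0.0011  0.     -1.    ]
```

```bash
python3 -m crank '[[[-1,-0.4,0,0],[-1,-0.4,0,0],[-1,-0.4,0,0],[-1,-0.4,0,0],[-1,-0.4,0,0],[-1,-0.4,0,0],[-1,-0.4,0,0],[-1,-0.4,0,0],[-1,-0.4,0,0],[-1,-0.4,0,0]]]' 1 50 >/dev/null; python3 go.py 488 -7 85 78.0
python3 -m crank '[[[-1,0,0,0],[-2,0,0,0],[-3,0,0,0],[-4,0,0,0],[-5,0,0,0],[-6,0,0,0]]]' >/dev/null; python3 go.py 488 -7 85 78.0
```

```text
shift [ 0.11  0.3  -0.56] spin 0.0024 pos [487.68  -7.05  84.44] t 10.1 F [ 0.8 -0.3  4.7] Fx_tool [-0.17  0.81 -4.67] w 0.26782597384305046 52.16213904786855 tilt [ 6.e-04 -0.e+00 -1.e+00]
shift [ 5.5   0.29 -0.68] spin 0.0019 pos [486.58 -12.32  84.31] t 10.7 F [2.2 5.4 1.7] Fx_tool [ 5.76  1.07 -1.71] w 0.2683584461863003 51.8386009207461 tilt [ 9.e-04  1.e-03 -1.e+00]
```

```bash
python3 -m crank '[[[-1.2,0,0,0],[-2.4,0,0,0],[-3.6,0,0,0],[-4.8,0,0,0],[-6,0,0,0],[-7.2,0,0,0],[-8.4,0,0,0],[-9.6,0,0,0],[-10.8,0,0,0],[-12,0,0,0]]]' >/dev/null; python3 go.py 488 -7 85 78.0
python3 -m crank '[[[-1.5,0,0,0],[-3,0,0,0],[-4.5,0,0,0],[-6,0,0,0],[-7.5,0,0,0],[-9,0,0,0],[-10.5,0,0,0],[-12,0,0,0],[-13.5,0,0,0],[-15,0,0,0]]]' >/dev/null; python3 go.py 488 -7 85 78.0
python3 -m crank '[[[-2,0,0,0],[-4,0,0,0],[-7,0,0,0],[-11,0,0,0],[-15,0,0,0],[-19,0,0,0],[-23,0,0,0],[-26,0,0,0],[-28,0,0,0],[-28,0,0,0]]]' >/dev/null; python3 go.py 488 -7 85 78.0
python3 -c "
from h import *
look('side','s3')
im,d,C=look('wrist','w3');s=np.load('pics/s3.npz')['im']
a=cv2.resize(s[190:330,170:310],(420,420),interpolation=cv2.INTER_CUBIC)
cv2.imwrite('pics/c3.png',np.hstack([a,im[:,150:530]])[:,:,::-1])"
```

```text
shift [18.31  0.82 -0.81] spin 0.0025 pos [483.44 -24.75  84.19] t 11.7 F [ 0.5 -0.7 -0.9] Fx_tool [-0.57  0.64  0.9 ] w 0.27164565825141107 51.443152085412294 tilt [-4.e-04 -0.e+00 -1.e+00]
shift [33.26  0.6  -0.71] spin 0.0025 pos [480.58 -39.43  84.29] t 12.7 F [-0.3  0.2 -1.6] Fx_tool [ 0.11 -0.35  1.62] w 0.2685103334619185 51.37408306240104 tilt [-0. -0. -1.]
shift [61.42  0.54 -0.71] spin 0.002 pos [474.82 -67.    84.29] t 13.7 F [ 0.4 -0.2 -1.2] Fx_tool [-0.15  0.48  1.18] w 0.26982764660236996 51.37464705621824 tilt [ 0.  0. -1.]
```

View pics/c3.png

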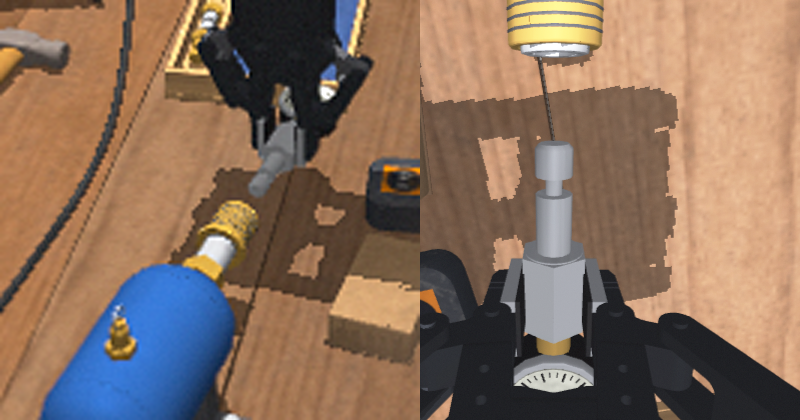

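The gauge is out, held level in the pads, and the sleeve end is in view. I check pitch and the sleeve.

```bash
python3 - <<'E'
from h import *
z=np.load("pics/w3.npz");C=(camera_params("wrist"),z["R"],z["c"]);P=cloud(z["d"],C)
for r in range(0,400,12):
    q=P[r,395:425] if r>130 else P[r,380:430]
    q=q[q[:,2]>40]
    if len(q): i=q[:,2].argmax();print(r,q[i].round(1))
E
python3 -m crank '[[[-12,4,-3,0],[-34,12,-8,-0.02],[-60,21,-10,-0.05],[-90,32,-10,-0.08],[-122,43,-10,-0.11],[-154,54,-10,-0.14],[-184,65,-10,-0.17],[-210,74,-10,-0.19],[-228,81,-10,-0.2],[-239.6,84.6,-10,-0.2]]]' >/dev/null; python3 go.py 508 -319 84 89.5
```

```text
12 [490.6   8.5 207.6]
48 [490.6   8.5 207.6]
240 [490.6   8.5 207.6]
264 [490.6   8.5 207.6]
324 [490.6   8.5 207.6]
336 [513.9 -62.  123.4]
348 [512.7 -62.6 127.3]
360 [513.1 -64.8 129.4]
372 [509.8 -74.1 122.9]
384 [511.4 -79.2 122.6]
396 [513.4 -82.5 124.2]
shift [ 1.8  -0.53 10.45] spin 0.0009 pos [ 508.51 -320.8    94.45] t 14.8 F [ 0.7 -0.1 -1.3] Fx_tool [-0.1   0.74  1.27] w 0.26730158544968263 51.3981799967587 tilt [ 6.e-04 -6.e-04 -1.e+00]
```

```bash
python3 - <<'E'
from h import *
im,d,C=look("wrist","w4");P=cloud(d,C)
for r in range(130,400,15):
    q=P[r,265:300][d[r,265:300]>0]
    q=q[q[:,2]<115]
    if len(q): i=q[:,2].argmax();print(r,q[i].round(1))
# sleeve from top: collar location along the axis
im,d,C=look("top","t4");P=cloud(d,C);u=np.array([-.2079,-.9781]);o=np.array([497.6,38.1])-62.5*u
q=P[(d>0)].reshape(-1,3);s=(q[:,:2]-o)@u;l=(q[:,:2]-o)@np.array([.9781,-.2079])
m=(q[:,2]>60)&(abs(l)<22)
for a in range(0,100,4):
    k=m&(s>=a)&(s<a+4)
    if k.any(): print(a,k.sum(),np.ptp(l[k]).round(1),q[k,2].max().round(1))
E
```

```text
130 [ 506.4 -263.7   10.1]
145 [ 509.7 -260.8   93.3]
160 [ 508.3 -265.7   95.1]
175 [ 511.7 -270.9   95.3]
190 [ 510.4 -277.4   91.2]
205 [ 509.2 -281.8   95.2]
220 [ 508.4 -287.9   94.1]
235 [ 507.7 -293.8   94. ]
250 [ 508.3 -299.9   94. ]
265 [ 509.4 -303.8   98.5]
280 [ 507.9 -309.2  100. ]
295 [ 507.8 -315.7   99.5]
310 [ 508.5 -322.5   99.1]
325 [ 508.9 -329.2   99.1]
340 [ 507.6 -336.2   99. ]
355 [ 507.9 -348.8   92.3]
370 [ 502.9 -352.3   97. ]
385 [ 503.6 -360.4   96.6]
0 22 26.7 94.8
4 20 25.0 95.3
8 20 25.5 94.5
12 20 26.2 96.0
16 20 21.9 96.8
20 19 22.5 92.5
24 13 19.6 94.3
28 17 21.1 93.0
32 14 22.6 91.6
36 10 24.0 93.8
40 30 35.2 98.5
44 28 31.4 98.4
48 22 29.0 98.3
52 20 28.8 95.3
56 24 27.6 98.2
60 19 28.8 96.3
64 21 29.4 99.0
68 22 27.4 99.6
72 32 30.0 96.6
76 22 20.6 95.0
```

View pics/w4.png

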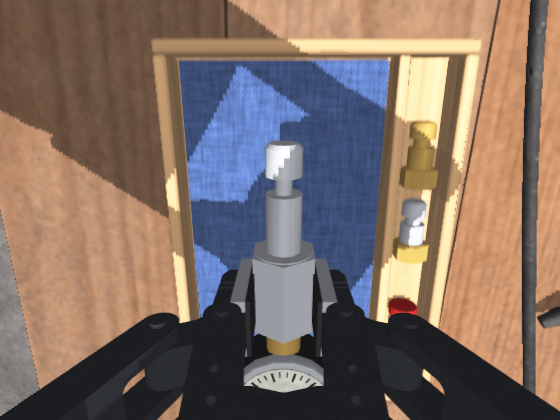

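Wrist view: the gauge lies centred over the blue lining (x 180–390 px), parallel to the walls. The sleeve collar is back at 40–45 mm, so it is forward. I lower.

```bash
python3 -m crank '[[[1,0,8,0],[1,0,18,0],[1,0,28,0],[1,0,38,0],[1,0,46,0],[1,0,52,0],[1,0,56,0],[1,0,59,0],[1,0,60,0],[1,0,60,0]]]' >/dev/null; python3 go.py 508 -319 31 89.5
python3 -m crank '[[[0,0,0.5,0],[0,0,1,0],[0,0,1,0]]]' >/dev/null; python3 go.py 508 -319 31 89.5
python3 -m crank '[[[0,0,0.5,0],[0,0,1,0],[0,0,1,0]]]' >/dev/null; python3 go.py 508 -319 31 89.5
```

```text
shift [-1.31 -0.47  3.38] spin 0.0017 pos [ 508.48 -317.7    34.38] t 15.9 F [ 0.1  0.1 -1.7] Fx_tool [0.07 0.06 1.71] w 0.26334855351145187 51.42112840083428 tilt [ 2.e-04 -1.e-04 -1.e+00]
shift [-1.3  -0.63  2.65] spin 0.0017 pos [ 508.64 -317.7    33.65] t 16.2 F [-0.8  0.5  1.7] Fx_tool [ 0.48 -0.8  -1.66] w 0.2707122859520166 51.70526003348641 tilt [ 5.e-04 -3.e-04 -1.e+00]
shift [-1.48 -0.63  1.69] spin 0.0017 pos [ 508.64 -317.53   32.69] t 16.5 F [-1.   2.9  6.1] Fx_tool [ 2.84 -1.04 -6.13] w 0.2685755753094322 52.36583764431998 tilt [ 4.e-04 -0.e+00 -1.e+00]
```

```bash
python3 -m crank '[[[0,0,0.5,0],[0,0,0.8,0],[0,0,0.8,0]]]' - 20 >/dev/null; python3 go.py 508 -319 31 89.5
python3 -m crank '[[[0,0,0,0],[0,0,0,0],[0,0,0,0],[0,0,0,0],[0,0,0,0],[0,0,0,0]]]' 0.45 >/dev/null;python3 go.py 508 -319 31 89.5
python3 -m crank '[[[0,0,-5,0],[0,0,-20,0],[0,0,-50,0],[0,0,-90,0],[0,0,-130,0],[0,0,-160,0],[-40,0,-180,0],[-60,0,-180,0],[-60,0,-180,0],[-60,0,-180,0]]]' >/dev/null;python3 go.py 508 -319 31 89.5
python3 - <<'E'
from h import *
im,d,C=look("wrist","w5");P=cloud(d,C)
q=P[(d>0)&(P[...,2]>13)&(P[...,2]<60)&(abs(P[...,0]-508)<45)&(abs(P[...,1]+326)<85)]
for y in range(-410,-240,10):
    k=q[(q[:,1]>=y)&(q[:,1]<y+10)]
    if len(k): print(y,len(k),k[:,0].mean().round(1),np.percentile(k[:,2],97).round(1))
E
```

```text
shift [-1.57 -0.61  0.88] spin 0.0017 pos [ 508.62 -317.43   31.88] t 16.8 F [0.3 3.8 5.7] Fx_tool [ 3.75  0.24 -5.74] w 0.27316982916776333 52.30155973462388 tilt [ 4.e-04  1.e-04 -1.e+00]
shift [-1.37 -0.37  0.43] spin 0.0017 pos [ 508.38 -317.63   31.43] t 17.4 F [-0.9  0.2  0.6] Fx_tool [ 0.21 -0.94 -0.6 ] w 0.5511972987036488 0.0 tilt [-1.e-04  0.e+00 -1.e+00]
shift [ 58.08   0.62 179.62] spin 0.0003 pos [ 507.14 -377.33  210.54] t 18.4 F [-0.4  0.6 -0.6] Fx_tool [ 0.57 -0.42  0.61] w 0.5468339446474862 0.0 tilt [-0.0014  0.0014 -1.    ]
-400 42 508.3 34.5
-390 411 508.1 35.2
-380 576 508.5 35.6
-370 620 507.8 35.7
-360 537 508.1 35.7
-350 275 508.3 35.1
-340 261 508.7 35.9
-330 365 508.5 36.5
-320 356 508.8 36.4
-310 374 508.7 36.7
-300 235 508.7 33.9
-290 230 508.9 30.8
-280 144 509.2 30.8
-270 246 509.1 30.7
-260 52 509.0 30.8
```

View pics/w5.png

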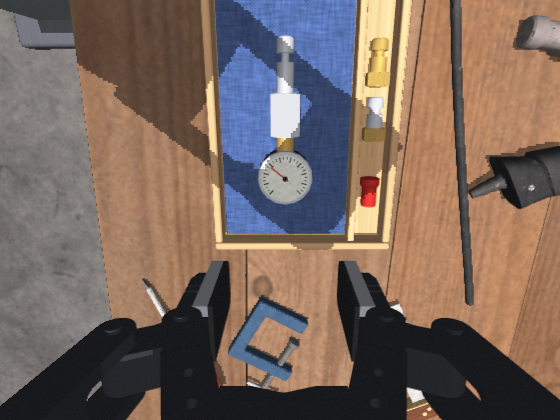

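The gauge lies flat and dial up on the blue lining: dial at (285,178), hex at (285,115). The sleeve is forward and the gripper clear.

```bash
python3 -c "
from rig import *
print(close_job())"
```

```text
the job is handed in; nothing more can be done
None
```

I handed the job in at about 18 s with the gauge lying flat, dial up, in the wide blue compartment, the sleeve snapped forward, and axial pulls reading at most about 14 N; the rig gave no verdict back.

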